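# Stroke-test three spare faders and reject the one that binds

## Task

One of the three spare faders in the test jig binds part-way. Push every slider from the near end, where it now stands, towards the far end of its stroke: leave the two sound faders lying in their nests with their sliders fully home at the far end, and set the one that binds flat, slider up, in the red reject tray with its slider left where it stuck. Do not force the slider that binds, do not drop a fader, and leave the microphone, screwdriver and coaster alone.

Things in the scene. Friction and masses are not known exactly. Their poses are not given: they have to be found in the camera images.
- jig: fixed test jig: aluminium base plate 186 x 240 x 10 mm with three nests side by side, 80 mm apart along the jig's y axis (at y = -80, 0, +80 mm). Origin: centre of the underside, z up. Each nest holds one fader lengthwise along the jig's x axis between two grey end walls (14 mm thick, 46 mm wide, as tall as a fader: top 46 mm above the desk) and four black corner guides (top 17 mm above the desk); about 2 mm play at each end, 3 mm at each side.
- fader_a: one of three identical-looking long-throw mixer faders, each lying in some nest of the jig (which is in which varies): dark steel housing 150 long (its x) x 36 wide (its y) x 36 mm high, about 0.4 kg, loose in its nest (lift straight up; the housing's sides are free for fingers along the middle 100 mm). Origin: centre of the housing's underside (10 mm above the desk in the nest); z up; x is the direction in which the slider is pushed.
- slider_a (a joint): travel in metres of fader_a's slider along the fader's +x: full stroke 0 to 0.070 with a hard stop at each end; starts at 0 to 8 mm. A sound slider moves all the way with a light drag of 2 to 4 N and stays where it is left. A binding one runs with the same light drag at first, then stops solid somewhere between 25 and 50 mm.
- cap_a (a point): centre of the top of fader_a's slider cap, a white block 18 (along the stroke) x 20 wide x 18 mm high with a red line, which stands on the housing's top (cap top 20 mm above the housing's top face, 66 mm above the desk in the nest). At travel 0 it is 35 mm to the fader's -x of the housing's centre, at full travel 35 mm to its +x.
- fader_b: one of three identical-looking long-throw mixer faders, each lying in some nest of the jig (which is in which varies): dark steel housing 150 long (its x) x 36 wide (its y) x 36 mm high, about 0.4 kg, loose in its nest (lift straight up; the housing's sides are free for fingers along the middle 100 mm). Origin: centre of the housing's underside (10 mm above the desk in the nest); z up; x is the direction in which the slider is pushed.
- slider_b (a joint): travel in metres of fader_b's slider along the fader's +x: full stroke 0 to 0.070 with a hard stop at each end; starts at 0 to 8 mm. A sound slider moves all the way with a light drag of 2 to 4 N and stays where it is left. A binding one runs with the same light drag at first, then stops solid somewhere between 25 and 50 mm.
- cap_b (a point): centre of the top of fader_b's slider cap, a white block 18 (along the stroke) x 20 wide x 18 mm high with a red line, which stands on the housing's top (cap top 20 mm above the housing's top face, 66 mm above the desk in the nest). At travel 0 it is 35 mm to the fader's -x of the housing's centre, at full travel 35 mm to its +x.
- fader_c: one of three identical-looking long-throw mixer faders, each lying in some nest of the jig (which is in which varies): dark steel housing 150 long (its x) x 36 wide (its y) x 36 mm high, about 0.4 kg, loose in its nest (lift straight up; the housing's sides are free for fingers along the middle 100 mm). Origin: centre of the housing's underside (10 mm above the desk in the nest); z up; x is the direction in which the slider is pushed.
- slider_c (a joint): travel in metres of fader_c's slider along the fader's +x: full stroke 0 to 0.070 with a hard stop at each end; starts at 0 to 8 mm. A sound slider moves all the way with a light drag of 2 to 4 N and stays where it is left. A binding one runs with the same light drag at first, then stops solid somewhere between 25 and 50 mm.
- cap_c (a point): centre of the top of fader_c's slider cap, a white block 18 (along the stroke) x 20 wide x 18 mm high with a red line, which stands on the housing's top (cap top 20 mm above the housing's top face, 66 mm above the desk in the nest). At travel 0 it is 35 mm to the fader's -x of the housing's centre, at full travel 35 mm to its +x.
- tray: fixed red plastic open reject tray, outside 240 (its x) x 150 (its y) x 30 mm high, walls and floor 5 mm. Origin: centre of the underside, z up; the inner floor is 5 mm above the desk.
- mic: bystander: black microphone on a weighted steel stand, base 110 mm across, 205 mm tall; loose, origin at the centre of the base's underside
- screwdriver: bystander: screwdriver with red plastic handle, 200 mm long, lying loose on the desk along its own x
- coaster: bystander: white ceramic coaster, 100 mm across, 8 mm thick, loose on the desk, origin at the centre of its underside
There are look-alikes about, which are no part of the job. What is shaped like the fader_c but green or purple is not meant. What is shaped like the fader_a but blue is not meant.

How it is judged (in metres and radians):
At the end, for the whole second after the job is handed in: One fader is at rest, flat in the tray (within 12 mm in height, tilt under 0.12 rad), its slider at 18 to 62 mm of travel. The other two are in their nests within 10 mm of where they started, level within 0.06 rad, sliders past 65 of 70 mm (((value of joint slider_a between 0.018 and 0.062 m and x of fader_a in the frame of tray between -0.115 and 0.115 m and y of fader_a in the frame of tray between -0.07 and 0.07 m and z of fader_a in the frame of tray below 0.012 m and angle between fader_a's own z axis and vertical below 0.12 rad and linear speed of fader_a below 0.02 m/s and value of joint each of slider_b, slider_c above 0.065 m and distance of each of fader_b, fader_c from where it was at the start of the episode below 0.01 m and angle between each of fader_b, fader_c's own z axis and vertical below 0.06 rad) or (value of joint slider_b between 0.018 and 0.062 m and x of fader_b in the frame of tray between -0.115 and 0.115 m and y of fader_b in the frame of tray between -0.07 and 0.07 m and z of fader_b in the frame of tray below 0.012 m and angle between fader_b's own z axis and vertical below 0.12 rad and linear speed of fader_b below 0.02 m/s and value of joint each of slider_a, slider_c above 0.065 m and distance of each of fader_a, fader_c from where it was at the start of the episode below 0.01 m and angle between each of fader_a, fader_c's own z axis and vertical below 0.06 rad) or (value of joint slider_c between 0.018 and 0.062 m and x of fader_c in the frame of tray between -0.115 and 0.115 m and y of fader_c in the frame of tray between -0.07 and 0.07 m and z of fader_c in the frame of tray below 0.012 m and angle between fader_c's own z axis and vertical below 0.12 rad and linear speed of fader_c below 0.02 m/s and value of joint each of slider_a, slider_b above 0.065 m and distance of each of fader_a, fader_b from where it was at the start of the episode below 0.01 m and angle between each of fader_a, fader_b's own z axis and vertical below 0.06 rad))); the robot touches nothing.
It fails at once if a slider is forced: a fader is driven against the jig with more than 60 N by fingers at its slider cap ((contact force between fader_a and jig above 60 N and z of the grasp point in the frame of fader_a above 0.045 m) or (contact force between fader_b and jig above 60 N and z of the grasp point in the frame of fader_b above 0.045 m) or (contact force between fader_c and jig above 60 N and z of the grasp point in the frame of fader_c above 0.045 m)).
It fails at once if a fader is dropped: it falls untouched faster than 0.7 m/s (about 25 mm of fall) ((contact force between the fingers and fader_a below 0.05 N and linear speed of fader_a above 0.7 m/s) or (contact force between the fingers and fader_b below 0.05 N and linear speed of fader_b above 0.7 m/s) or (contact force between the fingers and fader_c below 0.05 N and linear speed of fader_c above 0.7 m/s)).
It fails at once if the microphone, screwdriver or coaster is shifted by more than 30 mm, or the microphone tips (distance of any of mic, screwdriver, coaster from where it was at the start of the episode above 0.03 m or angle between mic's own z axis and vertical above 0.3 rad).
It also fails if it takes over 72 s, if anything falls off the work surface, if the arm or the gripper's body presses on something with over 40 N, if the wrist force passes 120 N, or if a joint passes its speed limit or range.

## Robot

A 6-joint arm with a two-finger parallel gripper is mounted at the origin on the work surface. World frame = base frame: x ahead of the robot, y to its left, z up, the work surface at z = 0. Lengths are in m, angles in degrees, forces in N, time in s.
With the tool pointing down it reaches from about 0.4 to 0.825 m from the base axis. Payload 7 kg.
Tool frame: the origin (TCP) lies between the finger pads; the fingertips stand 11 mm ahead of it and the grasp point (between the pads) lies 8 mm behind it; z points along the fingers, y is the direction in which the jaws open and shut (so a half turn about z gives the same grasp; the last joint's range is limited). The gripper opens to 88 mm and grips with 3 to 60 N. Pads are 19 mm wide; open, the fingers measure 130 mm over their backs; the gripper's body (78 mm by 193 mm) begins 47 mm behind the grasp point.
Start: joints at [88.528, 20.546, 0.682, 0, -70.136, -16.507], TCP at [0.208, 0.642, 0.238] pointing down, gripper open.
Joint ranges: [-176.03, 176.03], [-82.01, 121.73], [-58.28, 71.71], [-173.87, 95.51], [-174.79, -0.11], [-173.66, 173.66]. Speed limits (degrees/s): [136.94, 136.94, 172.46, 180, 180, 180].

## Interface

Orientations are given as [roll, pitch, yaw] about the fixed x, y, z axes, in that order (R = Rz(yaw) Ry(pitch) Rx(roll)).
In Python, from plant import r gives the robot as it stands.
- The arm moves only by the shell command python3 -m inch 'ROWS' [OPENING] [FORCE]. ROWS is JSON, a list of rows, each an object of numbers: "x", "y", "z": the shift along the tool's x, y, z as a fraction of full scale; "yaw": the turn about the tool's z as a fraction of full scale. In form: [{"x": .., "y": .., "z": .., "yaw": ..}, ...]. A call has 1 to 5 rows; each row shifts and turns the pose as measured when the row begins, along the tool's axes as they then stand; what a row does not reach is not made up. Full scale, the value 1, is 0.025 m for a shift and 4 degrees for a turn. A row lasts 1/12 s, in which the tool goes at most 41.7 mm and 7.16 degrees, less where a joint would pass 70% of its speed; a pose out of reach is approached as far as the arm can. A call with a number of a shift or a turn outside -1 to 1 is refused whole. A call with a gripper value outside its range is refused whole. OPENING is the opening, from -1 (shut) to 1 (fully open), set as the call begins (- or left out, the last holds). The fingers move at their own pace and stop on an object; FORCE is the grip in N (left out, the last holds). Time passes only in rows, so rows that do not move let the fingers close. It gives the time, the measured TCP pose, the force and the opening at its end, in the units of the state.
- r.get_state(): the state, without advancing time (a new reading comes with each control period).
- r.capture(name): name is "scene" or "top" or "wrist"; returns (picture, depth): 420x560x3 uint8, red, green, blue; 420x560 float32, m along the optical axis (not along the pixel's ray), 0 where there is no reading.
- r.camera_info(name): a dict with "mtx" (3x3 intrinsics, pixels), "pose" (4x4, takes a point from camera to world coordinates). Camera axes: x right, y down, z forward; pixel columns grow to the right and rows downward; lengths in m; the calibration is good to about 2 mm. A picture is of the moment at which its call begins: read the wrist's pose just before it. camera_info takes no time and is no camera call; for the wrist camera it gives the pose at the moment of the call.
- r.close_job(): hands the job in, once; it reports no verdict.
The state is a dict: "time_s": time; "joints": joint angles; "qd": joint speeds; "joint_torque": joint torques, N m; "tcp_pos": TCP position; "eef_rot": TCP orientation; "contact_force": force on the tool from outside, world axes, zero at the start; "moment": the same for the moment, N m; "gripper_width": finger opening in m.
Only numpy, scipy, OpenCV 4.12 (cv2) and the standard library are available. Lean on these libraries where they do the work, as an engineer would, in place of code of your own. Each camera call takes 0.05 s, during which the arm holds its last target. There are 200 camera calls.

## Working session

There is one attempt and no reset: what is moved stays moved. The work goes in short steps, Python scripts to look and compute and a shell command to move; the robot and the scene stay as the last step left them, time stands still between calls to the robot, and variables do not carry over. Pictures are saved under pics/ and viewed, about 8 in all and at most 12, crops included, and the job is handed in when it is done.

```bash
ls; mkdir -p pics
python3 - <<'E'
from plant import r
import cv2
print(r.get_state())
for n in("top","scene"):
    im,d=r.capture(n); i=r.camera_info(n); print(n,i)
    cv2.imwrite(f"pics/{n}0.png",im[:,:,::-1])
E
```

```text
pics
{'time_s': 0.0, 'joints': array([ 8.85265422e+01,  2.05919631e+01,  6.32926019e-01, -2.12611881e-02,
       -7.01360970e+01, -1.65072792e+01]), 'qd': array([ 0.06770549, -0.05934081,  0.04841388,  0.0153287 , -0.09086114,
        0.06974366]), 'joint_torque': array([-1.92182000e-03, -5.82713342e+01,  2.93054974e+01,  6.99724361e+00,
        6.81298159e-03, -1.70704088e-04]), 'tcp_pos': array([0.20823792, 0.64156751, 0.23660669]), 'eef_rot': array([ 1.79903108e+02, -7.87098261e-03, -1.79879712e+01]), 'contact_force': array([-0.30442617, -0.33547072, -0.25378415]), 'moment': array([-0.0429373 ,  0.03946663,  0.01360474]), 'gripper_width': 0.08781767970149323}
top {'mtx': array([[476.35576144,   0.        , 273.44853634],
       [  0.        , 476.35576144, 209.70201104],
       [  0.        ,   0.        ,   1.        ]]), 'pose': array([[ 0.02267082, -0.98059239,  0.19474239,  0.32945732],
       [-0.99971457, -0.0207672 ,  0.01181142,  0.07572866],
       [-0.00753794, -0.19495458, -0.9807833 ,  1.30678111],
       [ 0.        ,  0.        ,  0.        ,  1.        ]])}
scene {'mtx': array([[479.95593005,   0.        , 285.99504736],
       [  0.        , 479.95593005, 203.60061778],
       [  0.        ,   0.        ,   1.        ]]), 'pose': array([[ 0.0570362 ,  0.73393348, -0.67682237,  1.36545577],
       [ 0.99825313, -0.05238978,  0.02731285,  0.05072436],
       [-0.01541276, -0.67719787, -0.73563951,  0.92866533],
       [ 0.        ,  0.        ,  0.        ,  1.        ]])}
```

View pics/top0.png

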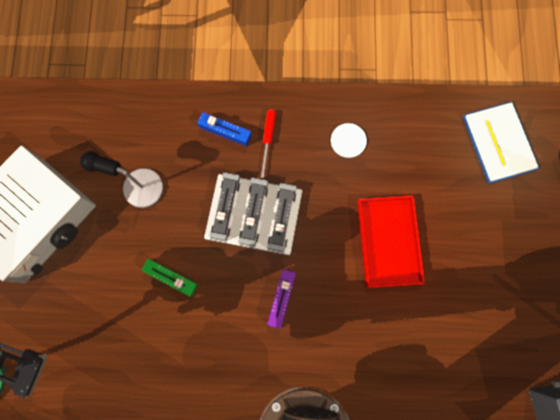

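View pics/scene0.png

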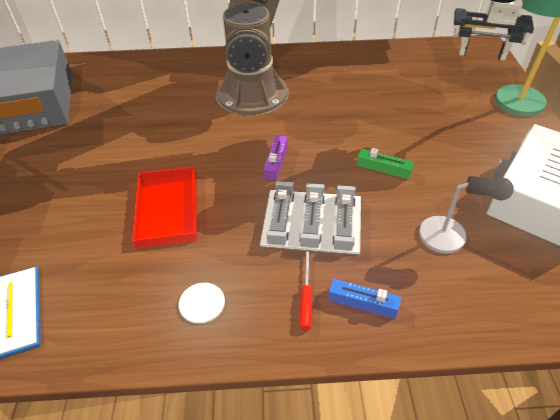

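The top view shows the jig centred near (254,214), with caps at about (221,215), (250,227) and (281,232) at its lower, robot-side ends. The tray is at (392,242), the mic at (142,188), the screwdriver at (268,140) and the coaster at (348,140). The scene view agrees.

```bash
cat > h.py <<'E'
import numpy as np, cv2
from plant import r
def ray(info,uv,z):
    K,T=info["mtx"],info["pose"]
    d=T[:3,:3]@np.linalg.solve(K,np.array([uv[0],uv[1],1.]))
    o=T[:3,3]; return o+d*(z-o[2])/d[2]
def tool(p):
    "world target xyz -> tool-axis shift in full-scale units"
    from scipy.spatial.transform import Rotation as R
    s=r.get_state()
    return R.from_euler('xyz',s["eef_rot"],degrees=True).inv().apply(np.array(p)-s["tcp_pos"])/0.025
E
python3 - <<'E'
from h import *
im=cv2.imread("pics/top0.png"); I=r.camera_info("top")
hsv=cv2.cvtColor(im,cv2.COLOR_BGR2HSV)
m=((hsv[...,1]>230)&(hsv[...,2]>120)&((hsv[...,0]<4)|(hsv[...,0]>176))).astype(np.uint8)
m[:, :340]=0
c=max(cv2.findContours(m,0,2)[0],key=cv2.contourArea); b=cv2.boxPoints(cv2.minAreaRect(c)); print("tray",b)
P=np.array([ray(I,p,.03) for p in b]);print(P,P.mean(0))
j=((hsv[...,1]<60)&(hsv[...,2]>110)).astype(np.uint8); j[:, :198]=0;j[:, 310:]=0;j[:170]=0;j[260:]=0
j=cv2.morphologyEx(j,cv2.MORPH_OPEN,np.ones((3,3)))
cs=[c for c in cv2.findContours(j,0,2)[0]]
b=cv2.boxPoints(cv2.minAreaRect(np.vstack(cs)));P=np.array([ray(I,p,.01) for p in b]);print("jig",b,P,P.mean(0))
cv2.imwrite("pics/crop.png",cv2.resize(im[165:262,195:310],None,fx=6,fy=6,interpolation=cv2.INTER_CUBIC))
E
```

```text
tray [[356.10095 199.42538]
 [414.2633  193.08038]
 [424.1444  283.65698]
 [365.98206 290.00198]]
[[ 0.61648047 -0.1347441   0.03      ]
 [ 0.63767665 -0.29439055  0.03      ]
 [ 0.39204169 -0.3118959   0.03      ]
 [ 0.37202846 -0.15807507  0.03      ]] [ 0.50455681 -0.22477641  0.03      ]
jig [[203.34341 238.50188]
 [216.11322 170.39622]
 [302.2113  186.53963]
 [289.4415  254.64528]] [[0.50226443 0.28197086 0.01      ]
 [0.69667959 0.25582821 0.01      ]
 [0.65478955 0.01228485 0.01      ]
 [0.46308442 0.04496198 0.01      ]] [0.5792045  0.14876147 0.01      ]
```

View pics/crop.png

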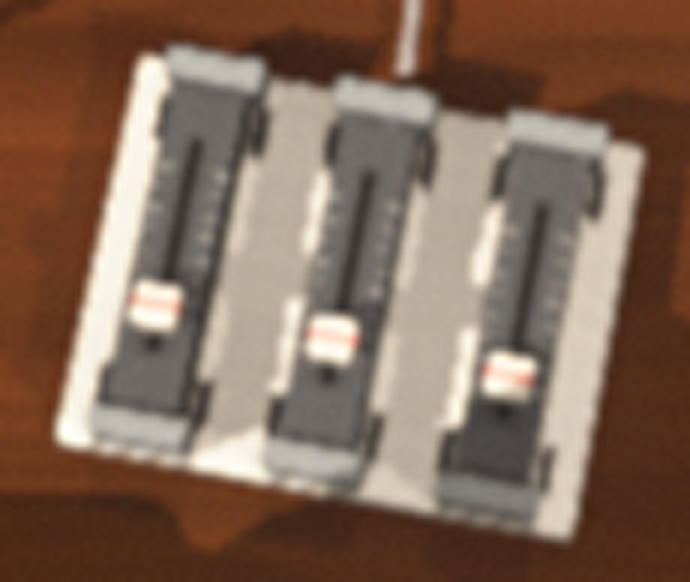

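The crop shows the three caps at crop (155,303), (331,337) and (510,372), all near the robot-side ends. The jig x axis points up in the image.

Run:
```python
from h import *
I=r.camera_info("top")
C=[ray(I,(u/6+195-.4,v/6+165-.4),.066) for u,v in((155,300),(331,335),(510,370))]
# wall top centres far / near
W=[(ray(I,(a/6+194.6,b/6+164.6),.046),ray(I,(c/6+194.6,d/6+164.6),.046)) for a,b,c,d in((218,62,145,415),(388,93,318,448),(560,126,490,482))]
for c,(f,n) in zip(C,W): print(c.round(4),((f+n)/2).round(4),np.degrees(np.arctan2(*(f-n)[1::-1])).round(2),np.linalg.norm(f-n).round(3))
print("mic",ray(I,(142,188),0.02),ray(I,(98,160),.19))
print(tool([C[0][0],C[0][1],.2]), r.get_state()["tcp_pos"])
```

```text
[0.5596 0.231  0.066 ] [0.5928 0.2226 0.046 ] -9.05 0.165
[0.5456 0.1526 0.066 ] [0.5797 0.1448 0.046 ] -9.2 0.166
[0.5316 0.0734 0.066 ] [0.566  0.0671 0.046 ] -9.84 0.166
mic [0.63882023 0.45868278 0.02      ] [0.66613094 0.52141591 0.19      ]
[18.43923578 11.28297236  1.48897882] [0.20825132 0.64165028 0.23674987]
```

```bash
python3 -m inch '[{"yaw":-0.73},{"yaw":-0.73},{"yaw":-0.73},{"x":0.5,"y":0.3},{"x":1,"y":0.7}]' 1 10; python3 -c "
from h import *
print(tool([.5596,.231,.2]))"
```

```text
[18.43876898 11.28197283  1.4889773 ]validation failed for argument at $[0]...
```

```bash
python3 -m inch '[{"x":0,"y":0,"z":0,"yaw":-0.73},{"x":0,"y":0,"z":0,"yaw":-0.73},{"x":0,"y":0,"z":0,"yaw":-0.73},{"x":0.5,"y":0.3,"z":0,"yaw":0},{"x":1,"y":0.7,"z":0,"yaw":0}]' 1 10; python3 -c "
from h import *
print(tool([.5596,.231,.2]))"
```

```text
time_s: 0.52
tcp_pos: [0.2391, 0.6118, 0.2331]
eef_rot: [179.6, 0.0, -8.6]
contact_force: [0.2, -0.9, -0.3]
gripper_width: 0.0875
[14.96349032 13.12847359  1.39872011]
```

```bash
python3 -m inch '[{"x":1,"y":0.87,"z":-0.1,"yaw":0},{"x":1,"y":0.87,"z":-0.1,"yaw":0},{"x":1,"y":0.87,"z":-0.1,"yaw":0},{"x":1,"y":0.87,"z":0,"yaw":0},{"x":1,"y":0.87,"z":0,"yaw":-0.1}]'; python3 -m inch '[{"x":1,"y":0.87,"z":0,"yaw":0},{"x":1,"y":0.87,"z":0,"yaw":0},{"x":1,"y":0.87,"z":0,"yaw":0},{"x":1,"y":0.87,"z":0,"yaw":0},{"x":1,"y":0.87,"z":0,"yaw":0}]'; python3 -c "
from h import *
print(tool([.5596,.231,.2]))"
```

```text
time_s: 0.93
tcp_pos: [0.3497, 0.4785, 0.2385]
eef_rot: [179.3, 0.1, -8.3]
contact_force: [0.2, 0.1, 1.0]
gripper_width: 0.0876
time_s: 1.35
tcp_pos: [0.4617, 0.3422, 0.2391]
eef_rot: [179.2, 0.1, -8.5]
contact_force: [0.5, 0.8, 0.2]
gripper_width: 0.0873
[4.53349676 3.80060553 1.60484897]
```

```bash
python3 -m inch '[{"x":1,"y":0.85,"z":0,"yaw":0},{"x":1,"y":0.85,"z":0,"yaw":0},{"x":1,"y":0.8,"z":0.2,"yaw":0},{"x":0.5,"y":0.5,"z":0.3,"yaw":0},{"x":0,"y":0,"z":0,"yaw":0}]'
python3 - <<'E'
from h import *
print(tool([.5596,.231,.2]))
I=r.camera_info("wrist");im,d=r.capture("wrist");cv2.imwrite("pics/w1.png",im[:,:,::-1])
np.savez("w1.npz",d=d,**I); print(I["pose"].round(3))
E
```

```text
time_s: 1.77
tcp_pos: [0.5423, 0.2421, 0.2265]
eef_rot: [179.2, 0.2, -9.1]
contact_force: [-1.6, 1.1, -0.3]
gripper_width: 0.0877
[0.75431479 0.31206933 1.06279742]
[[-0.158 -0.956 -0.247  0.606]
 [-0.987  0.157  0.025  0.234]
 [ 0.014  0.248 -0.969  0.374]
 [ 0.     0.     0.     1.   ]]
```

View pics/w1.png

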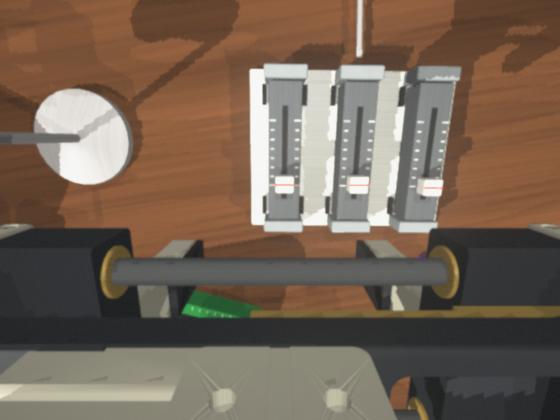

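The wrist view shows the red lines on the caps at about (284,185), (358,184) and (430,187). All three nests are clear, and the mic base is at (83,137).

```bash
cat >> h.py <<'E'
def caps(im,I,z=.066):
    "red-line centroids on caps -> world, within jig region"
    a=im.astype(int); m=((a[...,0]-a[...,1]>40)&(a[...,0]>170)&(a[...,1]>90)&(abs(a[...,1]-a[...,2])<50)).astype(np.uint8)
    m=cv2.dilate(m,np.ones((3,3),np.uint8)); n,l,s,c=cv2.connectedComponentsWithStats(m)
    o=[]
    for k in range(1,n):
        p=ray(I,c[k],z)
        if s[k,4]>25 and .45<p[0]<.72 and 0<p[1]<.3: o.append((c[k].round(1),s[k],p.round(4)))
    return o
E
python3 - <<'E'
from h import *
im=cv2.imread("pics/w1.png")[:,:,::-1]; I=dict(np.load("w1.npz"))
for o in caps(im,I): print(o)
E=[((286,72),(284,224)),((360,72),(350,224)),((434,74),(418,227))]
for f,n in E:
    f,n=ray(I,f,.046),ray(I,n,.046); print(f.round(4),n.round(4),((f+n)/2).round(4),np.degrees(np.arctan2(*(f-n)[1::-1])))
E
```

```text
(array([284.5, 184.5]), array([274, 183,  22,   4,  88], dtype=int32), array([0.5575, 0.2314, 0.066 ]))
(array([360.4, 184.9]), array([349, 183,  22,   5,  74], dtype=int32), array([0.544 , 0.1514, 0.066 ]))
(array([434. , 187.5]), array([424, 185,  20,   6,  84], dtype=int32), array([0.5284, 0.0732, 0.066 ]))
[0.6699 0.2117 0.046 ] [0.5083 0.2391 0.046 ] [0.5891 0.2254 0.046 ] -9.609990030188019
[0.6579 0.1358 0.046 ] [0.4957 0.1624 0.046 ] [0.5768 0.1491 0.046 ] -9.290151091833732
[0.644  0.0594 0.046 ] [0.4788 0.0829 0.046 ] [0.5614 0.0712 0.046 ] -8.088240382423264
```

```bash
python3 -m inch '[{"x":0.7,"y":0.36,"z":0.5,"yaw":0},{"x":0,"y":0,"z":1,"yaw":0},{"x":0,"y":0,"z":1,"yaw":0},{"x":0,"y":0,"z":1,"yaw":0},{"x":0,"y":0,"z":0,"yaw":0}]' 0.2 8; python3 -c "
from h import *
print(tool([.558,.2313,.063]))"
```

```text
time_s: 2.23
tcp_pos: [0.5586, 0.2302, 0.1396]
eef_rot: [179.4, -0.1, -9.3]
contact_force: [-1.7, -0.6, -1.3]
gripper_width: 0.0601
[-0.03676609 -0.07207558  3.06382905]
```

```bash
python3 -m inch '[{"x":0,"y":0,"z":1,"yaw":0},{"x":0,"y":0,"z":1,"yaw":0},{"x":0,"y":0,"z":0.6,"yaw":0},{"x":0,"y":0,"z":0.2,"yaw":0},{"x":0,"y":0,"z":0,"yaw":0}]'; python3 -c "
from h import *
print(tool([.558,.2313,.063]))"
```

```text
time_s: 2.65
tcp_pos: [0.5596, 0.2329, 0.0728]
eef_rot: [179.5, -0.3, -9.1]
contact_force: [-0.1, 0.2, -0.0]
gripper_width: 0.0529
[-0.05416831  0.0702871   0.39364731]
```

```bash
python3 -m inch '[{"x":-0.05,"y":0.05,"z":0.3,"yaw":0},{"x":0,"y":0,"z":0.1,"yaw":0},{"x":0,"y":0,"z":0,"yaw":0},{"x":0,"y":0,"z":0,"yaw":0}]';  python3 -m inch '[{"x":0,"y":0,"z":0,"yaw":0},{"x":0,"y":0,"z":0,"yaw":0},{"x":0,"y":0,"z":0,"yaw":0},{"x":0,"y":0,"z":0,"yaw":0}]' -1 8
```

```text
time_s: 2.98
tcp_pos: [0.5598, 0.234, 0.0667]
eef_rot: [179.7, -0.5, -9.0]
contact_force: [1.5, 0.1, 0.6]
gripper_width: 0.0529
time_s: 3.32
tcp_pos: [0.5609, 0.2348, 0.0691]
eef_rot: [179.9, -0.7, -9.0]
contact_force: [0.3, -0.1, -0.3]
gripper_width: 0.0312
```

```bash
python3 -m inch '[{"x":-0.1,"y":0.12,"z":0.25,"yaw":0},{"x":0,"y":0,"z":0,"yaw":0},{"x":0,"y":0,"z":0,"yaw":0},{"x":0,"y":0,"z":0,"yaw":0}]' -1 8
```

```text
time_s: 3.65
tcp_pos: [0.5576, 0.2318, 0.0622]
eef_rot: [179.9, -0.7, -9.1]
contact_force: [-0.5, 0.4, 4.4]
gripper_width: 0.0198
```

```bash
python3 -m inch '[{"x":0.25,"y":0,"z":0,"yaw":0},{"x":0.25,"y":0,"z":0,"yaw":0},{"x":0.25,"y":0,"z":0,"yaw":0}]'; python3 -m inch '[{"x":0.2,"y":0,"z":0,"yaw":0},{"x":0.2,"y":0,"z":0,"yaw":0},{"x":0.2,"y":0,"z":0,"yaw":0}]'
```

```text
time_s: 3.9
tcp_pos: [0.5754, 0.2287, 0.0623]
eef_rot: [179.9, -0.6, -9.0]
contact_force: [-3.1, 1.4, 0.9]
gripper_width: 0.0199
time_s: 4.15
tcp_pos: [0.5924, 0.2259, 0.0623]
eef_rot: [179.8, -0.5, -9.0]
contact_force: [-3.0, 1.4, 2.0]
gripper_width: 0.0199
```

```bash
for i in 1; do python3 -m inch '[{"x":0.2,"y":0,"z":0,"yaw":0},{"x":0.2,"y":0,"z":0,"yaw":0}]'; done;  python3 -m inch '[{"x":0.2,"y":0,"z":0,"yaw":0},{"x":0.2,"y":0,"z":0,"yaw":0}]'
```

```text
time_s: 4.32
tcp_pos: [0.6008, 0.2243, 0.0613]
eef_rot: [179.8, -0.3, -9.1]
contact_force: [-10.2, 5.7, 2.6]
gripper_width: 0.0198
time_s: 4.48
tcp_pos: [0.6078, 0.2232, 0.0599]
eef_rot: [179.7, 0.1, -9.2]
contact_force: [-10.6, 5.3, 3.5]
gripper_width: 0.02
```

The force rose from 3.3 N to about 12 N and the grip slipped, so this slider seems to be stuck at around 40 mm. I'll release and look.

```bash
python3 -m inch '[{"x":-0.1,"y":0,"z":-0.1,"yaw":0},{"x":0,"y":0,"z":0,"yaw":0},{"x":0,"y":0,"z":0,"yaw":0},{"x":0,"y":0,"z":0,"yaw":0}]' 0.2; python3 -m inch '[{"x":-1,"y":0,"z":-1,"yaw":0},{"x":-1,"y":0,"z":-1,"yaw":0},{"x":-1,"y":0,"z":-1,"yaw":0},{"x":-1,"y":1,"z":-1,"yaw":0},{"x":0,"y":1,"z":0,"yaw":0}]'
python3 - <<'E'
from h import *
I=r.camera_info("wrist");im,d=r.capture("wrist");cv2.imwrite("pics/w2.png",im[:,:,::-1])
for o in caps(im,I): print(o)
I=r.camera_info("top");im,d=r.capture("top")
for o in caps(im,I): print(o)
print(tool([.544,.1515,.063]))
E
```

```text
time_s: 4.82
tcp_pos: [0.6076, 0.2234, 0.0622]
eef_rot: [179.7, 0.0, -9.2]
contact_force: [-0.5, -0.6, -0.3]
gripper_width: 0.0411
time_s: 5.23
tcp_pos: [0.5015, 0.1922, 0.1609]
eef_rot: [179.5, 0.1, -9.2]
contact_force: [0.5, 0.2, -1.6]
gripper_width: 0.0523
(array([218. , 109.6]), array([203, 107,  30,   6, 131], dtype=int32), array([0.5943, 0.2248, 0.066 ]))
(array([319.1, 158.1]), array([304, 156,  28,   6,  98], dtype=int32), array([0.5441, 0.1511, 0.066 ]))
(array([415.3, 161.5]), array([401, 159,  28,   6, 120], dtype=int32), array([0.5286, 0.073 , 0.066 ]))
[1.94209684 1.17507641 3.82503391]
```

Cap 1 moved about 37 mm and stuck, so the fader in nest 1 (the leftmost) binds. Next is cap 2.

```bash
python3 -m inch '[{"x":1,"y":0.6,"z":0,"yaw":0},{"x":0.95,"y":0.6,"z":0.3,"yaw":0},{"x":0,"y":0,"z":0.9,"yaw":0},{"x":0,"y":0,"z":0.9,"yaw":0},{"x":0,"y":0,"z":0.9,"yaw":0}]'; python3 -c "
from h import *
print(tool([.544,.1512,.063]))"
```

```text
time_s: 5.75
tcp_pos: [0.5528, 0.152, 0.0886]
eef_rot: [179.9, -0.6, -9.3]
contact_force: [0.3, 0.2, -0.5]
gripper_width: 0.0525
[-0.35438213  0.08886511  1.02159446]
```

```bash
python3 -m inch '[{"x":-0.35,"y":0.08,"z":0.5,"yaw":0},{"x":0,"y":0,"z":0.5,"yaw":0},{"x":0,"y":0,"z":0,"yaw":0}]'; python3 -c "
from h import *
print(tool([.544,.1512,.063]))"
```

```text
time_s: 6.0
tcp_pos: [0.5431, 0.1493, 0.0565]
eef_rot: [179.7, -0.3, -9.5]
contact_force: [1.1, -0.7, -0.3]
gripper_width: 0.0526
[ 0.02320411 -0.07766091 -0.26167205]
```

```bash
python3 -m inch '[{"x":0,"y":-0.08,"z":-0.26,"yaw":0},{"x":0,"y":0,"z":0,"yaw":0}]';  python3 -m inch '[{"x":0,"y":0,"z":0,"yaw":0},{"x":0,"y":0,"z":0,"yaw":0},{"x":0,"y":0,"z":0,"yaw":0}]' -1 8; python3 -c "
from h import *
print(tool([.544,.1512,.063]))"
```

```text
time_s: 6.17
tcp_pos: [0.5439, 0.1513, 0.0628]
eef_rot: [179.5, -0.3, -9.5]
contact_force: [0.9, 0.7, 1.1]
gripper_width: 0.0526
time_s: 6.42
tcp_pos: [0.546, 0.1527, 0.0656]
eef_rot: [179.7, -0.5, -9.5]
contact_force: [-0.1, -0.6, -1.0]
gripper_width: 0.0381
[-0.07123153  0.07021459  0.1043974 ]
```

```bash
python3 -m inch '[{"x":-0.07,"y":0.07,"z":0.1,"yaw":0},{"x":0,"y":0,"z":0,"yaw":0},{"x":0,"y":0,"z":0,"yaw":0},{"x":0,"y":0,"z":0,"yaw":0}]'; python3 -m inch '[{"x":0.2,"y":0,"z":0,"yaw":0},{"x":0.2,"y":0,"z":0,"yaw":0},{"x":0.25,"y":0,"z":0,"yaw":0},{"x":0.25,"y":0,"z":0,"yaw":0}]'
```

```text
time_s: 6.75
tcp_pos: [0.5448, 0.1519, 0.0646]
eef_rot: [179.9, -0.6, -9.4]
contact_force: [0.4, 0.5, -3.0]
gripper_width: 0.0198
time_s: 7.08
tcp_pos: [0.5666, 0.148, 0.0645]
eef_rot: [179.8, -0.5, -9.4]
contact_force: [-2.1, 0.9, 0.6]
gripper_width: 0.0198
```

```bash
python3 -m inch '[{"x":0.2,"y":0,"z":0,"yaw":0},{"x":0.2,"y":0,"z":0,"yaw":0},{"x":0.2,"y":0,"z":0,"yaw":0}]'; python3 -m inch '[{"x":0.2,"y":0,"z":0,"yaw":0},{"x":0.2,"y":0,"z":0,"yaw":0},{"x":0.2,"y":0,"z":0,"yaw":0}]'
```

```text
time_s: 7.33
tcp_pos: [0.5839, 0.1452, 0.0645]
eef_rot: [179.8, -0.5, -9.4]
contact_force: [-2.0, 1.9, 0.9]
gripper_width: 0.0198
time_s: 7.58
tcp_pos: [0.6006, 0.1424, 0.0645]
eef_rot: [179.8, -0.5, -9.5]
contact_force: [-2.6, 1.2, 0.1]
gripper_width: 0.0199
```

```bash
python3 -m inch '[{"x":0.2,"y":0,"z":0,"yaw":0},{"x":0.2,"y":0,"z":0,"yaw":0},{"x":0.2,"y":0,"z":0,"yaw":0}]';python3 -m inch '[{"x":0.2,"y":0,"z":0,"yaw":0},{"x":0.2,"y":0,"z":0,"yaw":0}]'
```

```text
time_s: 7.83
tcp_pos: [0.6154, 0.1396, 0.064]
eef_rot: [179.8, -0.3, -9.5]
contact_force: [-9.3, 7.4, 3.5]
gripper_width: 0.0198
time_s: 8.0
tcp_pos: [0.622, 0.1385, 0.0628]
eef_rot: [179.7, 0.1, -9.6]
contact_force: [-9.7, 5.7, 3.7]
gripper_width: 0.0198
```

Slider 2 has reached its end stop, about 70 mm along. I'll release it and go to cap 3.

```bash
python3 -m inch '[{"x":-0.1,"y":0,"z":-0.1,"yaw":0},{"x":0,"y":0,"z":0,"yaw":0},{"x":0,"y":0,"z":0,"yaw":0},{"x":0,"y":0,"z":0,"yaw":0}]' 0.2; python3 -m inch '[{"x":-1,"y":0,"z":-1,"yaw":0},{"x":-1,"y":0,"z":-1,"yaw":0},{"x":-1,"y":0,"z":-1,"yaw":0},{"x":-1,"y":1,"z":-1,"yaw":0},{"x":0,"y":1,"z":0,"yaw":0}]'
python3 - <<'E'
from h import *
I=r.camera_info("wrist");im,d=r.capture("wrist");cv2.imwrite("pics/w3.png",im[:,:,::-1])
for o in caps(im,I): print(o)
print(tool([.5285,.0731,.063]))
E
```

```text
time_s: 8.33
tcp_pos: [0.6212, 0.1386, 0.0655]
eef_rot: [179.7, 0.0, -9.6]
contact_force: [-0.7, 0.0, -0.7]
gripper_width: 0.0408
time_s: 8.75
tcp_pos: [0.5143, 0.1079, 0.1642]
eef_rot: [179.4, 0.2, -9.5]
contact_force: [0.3, -0.7, -0.1]
gripper_width: 0.0527
(array([217.1, 104.3]), array([203, 102,  29,   5, 125], dtype=int32), array([0.6115, 0.1403, 0.066 ]))
(array([119.4, 144.6]), array([106, 142,  28,   7, 130], dtype=int32), array([0.5943, 0.2256, 0.066 ]))
(array([315.1, 192. ]), array([301, 190,  27,   5,  90], dtype=int32), array([0.5286, 0.0732, 0.066 ]))
[0.81767827 1.08844411 3.99885991]
```

```bash
python3 -m inch '[{"x":0.5,"y":0.6,"z":0,"yaw":0},{"x":0.3,"y":0.45,"z":0.5,"yaw":0},{"x":-0.1,"y":0,"z":0.9,"yaw":0},{"x":0,"y":0,"z":0.9,"yaw":0},{"x":0,"y":0,"z":0.5,"yaw":0}]'; python3 -m inch '[{"x":0,"y":0,"z":0.3,"yaw":0},{"x":0,"y":0,"z":0,"yaw":0}]';python3 -c "
from h import *
print(tool([.5285,.0731,.063]))"
```

```text
time_s: 9.22
tcp_pos: [0.5304, 0.0728, 0.0988]
eef_rot: [179.9, -0.6, -9.6]
contact_force: [-0.0, -0.7, 0.3]
gripper_width: 0.0528
time_s: 9.38
tcp_pos: [0.5293, 0.0714, 0.0886]
eef_rot: [179.8, -0.5, -9.6]
contact_force: [0.5, -0.2, 0.4]
gripper_width: 0.0527
[-0.05241943 -0.06437296  1.0215221 ]
```

```bash
python3 -m inch '[{"x":-0.05,"y":-0.06,"z":0.6,"yaw":0},{"x":0,"y":0,"z":0.35,"yaw":0},{"x":0,"y":0,"z":0,"yaw":0}]';python3 -c "
from h import *
print(tool([.5285,.0731,.063]))"
```

```text
time_s: 9.63
tcp_pos: [0.5301, 0.0733, 0.0657]
eef_rot: [179.8, -0.6, -9.6]
contact_force: [0.2, 0.1, -0.6]
gripper_width: 0.0527
[-0.06182225  0.01798148  0.1056147 ]
```

```bash
python3 -m inch '[{"x":-0.05,"y":0,"z":0.1,"yaw":0},{"x":0,"y":0,"z":0,"yaw":0},{"x":0,"y":0,"z":0,"yaw":0}]' -1 8;python3 -c "
from h import *
print(tool([.5285,.0731,.063]))"
```

```text
time_s: 9.88
tcp_pos: [0.5299, 0.074, 0.0646]
eef_rot: [179.8, -0.7, -9.5]
contact_force: [-0.5, 0.6, 0.1]
gripper_width: 0.0383
[-0.04996466  0.04273288  0.06306703]
```

```bash
python3 -m inch '[{"x":-0.05,"y":0.04,"z":0.06,"yaw":0},{"x":0,"y":0,"z":0,"yaw":0},{"x":0,"y":0,"z":0,"yaw":0},{"x":0,"y":0,"z":0,"yaw":0}]'; python3 -m inch '[{"x":0.2,"y":0,"z":0,"yaw":0},{"x":0.2,"y":0,"z":0,"yaw":0},{"x":0.25,"y":0,"z":0,"yaw":0},{"x":0.25,"y":0,"z":0,"yaw":0}]';python3 -m inch '[{"x":0.2,"y":0,"z":0,"yaw":0},{"x":0.2,"y":0,"z":0,"yaw":0},{"x":0.2,"y":0,"z":0,"yaw":0}]'
```

```text
time_s: 10.22
tcp_pos: [0.5293, 0.0737, 0.0647]
eef_rot: [179.9, -0.8, -9.5]
contact_force: [0.4, -0.5, -3.8]
gripper_width: 0.02
time_s: 10.55
tcp_pos: [0.5501, 0.0697, 0.0645]
eef_rot: [179.9, -0.6, -9.5]
contact_force: [-2.7, 1.9, 1.3]
gripper_width: 0.0203
time_s: 10.8
tcp_pos: [0.567, 0.0668, 0.0645]
eef_rot: [179.9, -0.6, -9.5]
contact_force: [-3.3, 2.5, 1.1]
gripper_width: 0.0201
```

```bash
python3 -m inch '[{"x":0.2,"y":0,"z":0,"yaw":0},{"x":0.2,"y":0,"z":0,"yaw":0},{"x":0.2,"y":0,"z":0,"yaw":0}]'; python3 -m inch '[{"x":0.2,"y":0,"z":0,"yaw":0},{"x":0.2,"y":0,"z":0,"yaw":0},{"x":0.2,"y":0,"z":0,"yaw":0}]';python3 -m inch '[{"x":0.2,"y":0,"z":0,"yaw":0},{"x":0.2,"y":0,"z":0,"yaw":0}]'
```

```text
time_s: 11.05
tcp_pos: [0.5837, 0.064, 0.0645]
eef_rot: [179.9, -0.6, -9.5]
contact_force: [-2.2, 2.2, 1.1]
gripper_width: 0.0203
time_s: 11.3
tcp_pos: [0.5997, 0.0613, 0.0644]
eef_rot: [179.9, -0.5, -9.6]
contact_force: [-10.7, 7.2, 1.3]
gripper_width: 0.0199
time_s: 11.47
tcp_pos: [0.6066, 0.06, 0.0631]
eef_rot: [179.8, -0.1, -9.6]
contact_force: [-9.9, 7.7, 2.7]
gripper_width: 0.0197
```

```bash
python3 -m inch '[{"x":-0.1,"y":0,"z":-0.1,"yaw":0},{"x":0,"y":0,"z":0,"yaw":0},{"x":0,"y":0,"z":0,"yaw":0},{"x":0,"y":0,"z":0,"yaw":0}]' 0.35; python3 -m inch '[{"x":0,"y":0,"z":-1,"yaw":0},{"x":-1,"y":0,"z":-1,"yaw":0},{"x":-1,"y":-1,"z":-1,"yaw":0},{"x":-1,"y":-1,"z":-1,"yaw":0},{"x":-0.5,"y":-1,"z":-1,"yaw":0}]'; python3 -m inch '[{"x":0,"y":-1,"z":-0.5,"yaw":0},{"x":0,"y":-1,"z":0,"yaw":0},{"x":0,"y":-1,"z":0,"yaw":0.1},{"x":0,"y":0,"z":0,"yaw":0}]'
python3 - <<'E'
from h import *
I=r.camera_info("wrist");im,d=r.capture("wrist");cv2.imwrite("pics/w4.png",im[:,:,::-1])
np.savez("w4.npz",**I)
for o in caps(im,I): print(o)
E
```

```text
time_s: 11.8
tcp_pos: [0.6072, 0.0601, 0.0662]
eef_rot: [179.8, -0.3, -9.6]
contact_force: [-0.3, 0.2, 0.0]
gripper_width: 0.0409
time_s: 12.22
tcp_pos: [0.5306, 0.1447, 0.1882]
eef_rot: [179.4, 0.1, -10.1]
contact_force: [1.1, 0.5, -0.4]
gripper_width: 0.059
time_s: 12.55
tcp_pos: [0.5458, 0.2269, 0.2121]
eef_rot: [-179.8, -0.8, -10.3]
contact_force: [1.2, 0.3, 1.0]
gripper_width: 0.0592
(array([439.7, 123.1]), array([427, 121,  24,   6,  83], dtype=int32), array([0.5977, 0.06  , 0.066 ]))
(array([356.5, 124. ]), array([344, 122,  24,   5,  80], dtype=int32), array([0.6113, 0.1392, 0.066 ]))
(array([272.2, 157.9]), array([261, 156,  24,   5,  84], dtype=int32), array([0.5941, 0.2254, 0.066 ]))
```

View pics/w4.png

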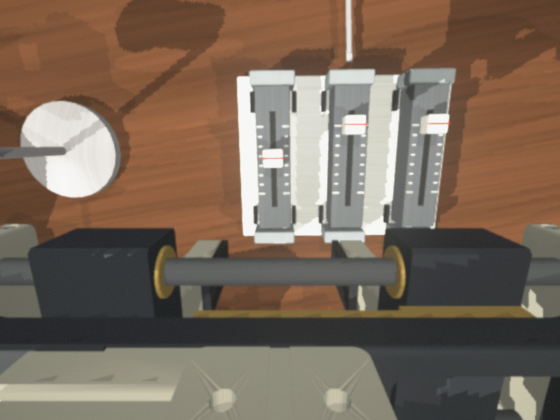

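The wrist view shows caps 2 and 3 home at (356,124) and (438,123). Cap 1 is stuck mid-stroke at (272,158).

```bash
python3 -m inch '[{"x":0.9,"y":0,"z":0.7,"yaw":-0.25},{"x":0.85,"y":0,"z":1,"yaw":0},{"x":0,"y":0,"z":1,"yaw":0},{"x":0,"y":0,"z":1,"yaw":0},{"x":0,"y":0,"z":0,"yaw":0}]' 0.35 25; python3 -c "
from h import *
print(tool([.590,.2257,.033]))"
```

```text
time_s: 13.02
tcp_pos: [0.5932, 0.2166, 0.1201]
eef_rot: [-179.6, -1.1, -9.1]
contact_force: [-0.7, 0.3, -1.2]
gripper_width: 0.0591
[-0.24965953 -0.31844734  3.48025293]
```

```bash
python3 -m inch '[{"x":-0.22,"y":-0.32,"z":0.4,"yaw":0},{"x":0,"y":0,"z":1,"yaw":0},{"x":0,"y":0,"z":0.7,"yaw":0},{"x":0,"y":0,"z":0,"yaw":0}]'; python3 -c "
from h import *
print(tool([.590,.2257,.033]))"
```

```text
time_s: 13.35
tcp_pos: [0.5911, 0.2248, 0.0688]
eef_rot: [-179.6, -1.2, -9.2]
contact_force: [-0.0, -1.1, -0.6]
gripper_width: 0.0591
[-0.07957597 -0.01614303  1.43080357]
```

```bash
python3 -m inch '[{"x":-0.05,"y":0,"z":0.7,"yaw":0},{"x":0,"y":0,"z":0.6,"yaw":0},{"x":0,"y":0,"z":0.1,"yaw":0},{"x":0,"y":0,"z":0,"yaw":0}]'; python3 -c "
from h import *
print(tool([.590,.2257,.033]))"
```

```text
time_s: 13.68
tcp_pos: [0.5925, 0.227, 0.0389]
eef_rot: [-179.4, -1.5, -9.1]
contact_force: [-0.2, -0.5, -0.1]
gripper_width: 0.0591
[-0.09721112  0.07162899  0.23232603]
```

```bash
python3 -m inch '[{"x":-0.1,"y":0.07,"z":0.2,"yaw":0},{"x":0,"y":0,"z":0,"yaw":0},{"x":0,"y":0,"z":0,"yaw":0}]' -1 25;python3 -m inch '[{"x":0,"y":0,"z":0,"yaw":0},{"x":0,"y":0,"z":0,"yaw":0},{"x":0,"y":0,"z":0,"yaw":0}]'; python3 -c "
from h import *
print(tool([.590,.2257,.033]))"
```

```text
time_s: 13.93
tcp_pos: [0.5913, 0.2269, 0.0377]
eef_rot: [-179.2, -1.8, -9.0]
contact_force: [0.2, -1.1, 0.4]
gripper_width: 0.0444
time_s: 14.18
tcp_pos: [0.591, 0.2269, 0.0389]
eef_rot: [-179.2, -1.8, -9.1]
contact_force: [0.6, -0.2, -4.2]
gripper_width: 0.0358
[-0.03932571  0.05577256  0.2324553 ]
```

```bash
python3 -m inch '[{"x":0,"y":0,"z":0,"yaw":0},{"x":0,"y":0,"z":-0.3,"yaw":0},{"x":0,"y":0,"z":-0.4,"yaw":0},{"x":0,"y":0,"z":-0.5,"yaw":0},{"x":0,"y":0,"z":-0.5,"yaw":0}]' -1 35;python3 -m inch '[{"x":0,"y":0,"z":-0.6,"yaw":0},{"x":0,"y":0,"z":-0.7,"yaw":0},{"x":0,"y":0,"z":-0.7,"yaw":0},{"x":0,"y":0,"z":-0.7,"yaw":0},{"x":0,"y":0,"z":-0.5,"yaw":0}]'
```

```text
time_s: 14.6
tcp_pos: [0.5869, 0.2246, 0.08]
eef_rot: [-179.5, -1.4, -9.1]
contact_force: [0.3, 0.3, -3.6]
gripper_width: 0.0358
time_s: 15.02
tcp_pos: [0.5835, 0.2233, 0.1669]
eef_rot: [-179.5, -1.3, -9.2]
contact_force: [0.5, 0.5, -4.3]
gripper_width: 0.0358
```

```bash
python3 -m inch '[{"x":0,"y":0.4,"z":0,"yaw":-0.7},{"x":0,"y":0.6,"z":0,"yaw":-0.7},{"x":0,"y":0.7,"z":0,"yaw":-0.7},{"x":0,"y":0.7,"z":0,"yaw":-0.7},{"x":0,"y":0.7,"z":0,"yaw":-0.7}]'; python3 -m inch '[{"x":0,"y":0.8,"z":0,"yaw":0},{"x":0,"y":0.8,"z":0,"yaw":0},{"x":0,"y":0.8,"z":0,"yaw":0},{"x":0,"y":0.8,"z":0,"yaw":0},{"x":0,"y":0.8,"z":0,"yaw":0}]'; python3 -c "
from h import *
print(tool([.5046,-.224,.14]))"
```

```text
time_s: 15.43
tcp_pos: [0.581, 0.1479, 0.176]
eef_rot: [-179.6, -1.9, 5.6]
contact_force: [0.7, -0.7, -3.7]
gripper_width: 0.0359
time_s: 15.85
tcp_pos: [0.5894, 0.0442, 0.18]
eef_rot: [-179.5, -2.1, 5.9]
contact_force: [-0.3, 0.4, -4.4]
gripper_width: 0.0357
[-4.5387589  10.3307219   1.34267801]
```

```bash
python3 -m inch '[{"x":-0.35,"y":0.85,"z":0,"yaw":0},{"x":-0.4,"y":0.85,"z":0,"yaw":0},{"x":-0.4,"y":0.85,"z":0,"yaw":0},{"x":-0.4,"y":0.85,"z":0,"yaw":0},{"x":-0.4,"y":0.85,"z":0,"yaw":0}]'; python3 -m inch '[{"x":-0.4,"y":0.85,"z":0,"yaw":0},{"x":-0.4,"y":0.85,"z":0,"yaw":0},{"x":-0.4,"y":0.85,"z":0,"yaw":0},{"x":-0.4,"y":0.85,"z":0,"yaw":0.1},{"x":-0.4,"y":0.8,"z":0,"yaw":0}]'
python3 - <<'E'
from h import *
print(tool([.5046,-.224,.034]))
for n in ("top","wrist"):
    im,d=r.capture(n);cv2.imwrite(f"pics/{n}5.png",im[:,:,::-1])
E
```

```text
time_s: 16.27
tcp_pos: [0.5507, -0.0715, 0.1812]
eef_rot: [-179.4, -2.2, 6.0]
contact_force: [0.1, 0.4, -4.4]
gripper_width: 0.0359
time_s: 16.68
tcp_pos: [0.5078, -0.1863, 0.1828]
eef_rot: [-179.4, -2.4, 5.6]
contact_force: [1.1, 0.3, -4.0]
gripper_width: 0.0355
[-0.51994931  1.55306787  5.91788204]
```

View pics/wrist5.png

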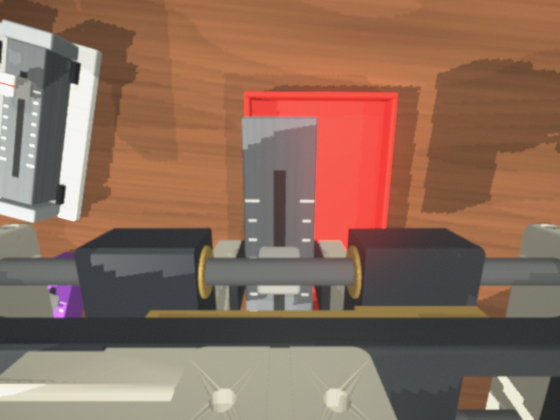

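The wrist view shows the fader held squarely over the tray's left half. The tray's far rim corners are at (245,93) and (397,93).

Run:
```python
from h import *
I=r.camera_info("wrist")
a,b=ray(I,(245,93),.03),ray(I,(397,93),.03); e=(a-b)/np.linalg.norm(a-b); x=np.array([e[1],-e[0],0])
c=(a+b)/2-.12*x; print(a,b,np.linalg.norm(a-b),x,c, np.degrees(np.arctan2(x[1],x[0])))
print(tool([c[0],c[1],.034]))
```

```text
[ 0.61707024 -0.14145914  0.03      ] [ 0.63076903 -0.28897199  0.03      ] 0.1481475470774408 [0.99571573 0.09246719 0.        ] [ 0.50443375 -0.22631163  0.03      ] 5.305558906195852
[-0.48560524  1.60055407  5.91382963]
```

```bash
python3 -m inch '[{"x":-0.25,"y":0.8,"z":0.3,"yaw":0},{"x":-0.2,"y":0.8,"z":0.7,"yaw":0},{"x":0,"y":0,"z":0.8,"yaw":0},{"x":0,"y":0,"z":0.8,"yaw":0},{"x":0,"y":0,"z":0,"yaw":0}]'; python3 -c "
from h import *
print(tool([.5044,-.226,.034]))"
```

```text
time_s: 17.2
tcp_pos: [0.5029, -0.2299, 0.1207]
eef_rot: [-179.5, -2.8, 5.3]
contact_force: [-1.6, 0.7, -5.2]
gripper_width: 0.0357
[-0.09377307 -0.11763827  3.46873324]
```

```bash
python3 -m inch '[{"x":-0.08,"y":-0.1,"z":0.7,"yaw":0},{"x":0,"y":0,"z":0.7,"yaw":0},{"x":0,"y":0,"z":0.6,"yaw":0},{"x":0,"y":0,"z":0.5,"yaw":0},{"x":0,"y":0,"z":0,"yaw":0}]'; python3 -c "
from h import *
print(tool([.5044,-.226,.034]))"
```

```text
time_s: 17.62
tcp_pos: [0.5068, -0.226, 0.0629]
eef_rot: [-179.6, -3.0, 5.5]
contact_force: [-0.4, 0.1, -4.0]
gripper_width: 0.0357
[-1.58058357e-01  1.02982250e-03  1.14910210e+00]
```

```bash
python3 -m inch '[{"x":-0.1,"y":0,"z":0.4,"yaw":0},{"x":0,"y":0,"z":0.3,"yaw":0},{"x":0,"y":0,"z":0.2,"yaw":0},{"x":0,"y":0,"z":0,"yaw":0}]'; python3 -m inch '[{"x":0,"y":0,"z":0.15,"yaw":0},{"x":0,"y":0,"z":0.1,"yaw":0}]'
```

```text
time_s: 17.95
tcp_pos: [0.5081, -0.2255, 0.0429]
eef_rot: [-179.7, -3.3, 5.6]
contact_force: [-0.3, 0.3, -3.0]
gripper_width: 0.0358
time_s: 18.12
tcp_pos: [0.5094, -0.2255, 0.0374]
eef_rot: [-179.7, -3.4, 5.6]
contact_force: [0.3, -0.0, -5.2]
gripper_width: 0.0358
```

```bash
python3 -m inch '[{"x":0,"y":0,"z":0.15,"yaw":0},{"x":0,"y":0,"z":0.1,"yaw":0}]'; python3 -m inch '[{"x":0,"y":0,"z":0.1,"yaw":0},{"x":0,"y":0,"z":0,"yaw":0}]'
```

```text
time_s: 18.28
tcp_pos: [0.5108, -0.2258, 0.0333]
eef_rot: [-179.8, -3.5, 5.7]
contact_force: [-17.2, 11.1, 47.1]
gripper_width: 0.0359
time_s: 18.45
tcp_pos: [0.5109, -0.2258, 0.0344]
eef_rot: [-179.8, -3.6, 5.7]
contact_force: [-0.6, -0.5, -3.9]
gripper_width: 0.0356
```

Touched the tray floor, now about 1 mm above it. Releasing.

```bash
python3 -m inch '[{"x":0,"y":0,"z":0.03,"yaw":0},{"x":0,"y":0,"z":0,"yaw":0},{"x":0,"y":0,"z":0,"yaw":0},{"x":0,"y":0,"z":0,"yaw":0}]' 0.2; python3 -m inch '[{"x":0,"y":0,"z":-0.4,"yaw":0},{"x":0,"y":0,"z":-0.7,"yaw":0},{"x":0,"y":0,"z":-1,"yaw":0},{"x":0,"y":0,"z":-1,"yaw":0},{"x":0,"y":0,"z":-1,"yaw":0}]'; python3 -m inch '[{"x":-1,"y":0,"z":-1,"yaw":0},{"x":-1,"y":0,"z":-1,"yaw":0},{"x":-1,"y":0,"z":-0.5,"yaw":0},{"x":0,"y":0,"z":0,"yaw":0}]'
python3 - <<'E'
from h import *
I=r.camera_info("wrist")
im,d=r.capture("wrist");cv2.imwrite("pics/w6.png",im[:,:,::-1])
im,d=r.capture("scene");cv2.imwrite("pics/s6.png",cv2.resize(im[80:340,100:480],None,fx=2,fy=2)[:,:,::-1])
np.savez("w6.npz",d=d,**I)
E
```

```text
time_s: 18.78
tcp_pos: [0.5135, -0.2264, 0.0355]
eef_rot: [-179.9, -3.9, 5.8]
contact_force: [-0.4, 0.6, -0.1]
gripper_width: 0.0516
time_s: 19.2
tcp_pos: [0.5031, -0.227, 0.1368]
eef_rot: [-179.8, -3.1, 5.8]
contact_force: [1.0, -0.9, -1.0]
gripper_width: 0.0524
time_s: 19.53
tcp_pos: [0.4255, -0.2362, 0.2054]
eef_rot: [180.0, -3.6, 5.9]
contact_force: [-0.6, 0.3, -0.6]
gripper_width: 0.0529
```

View pics/w6.png

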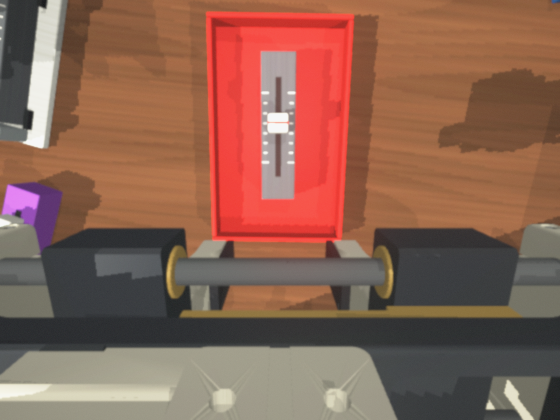

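View pics/s6.png

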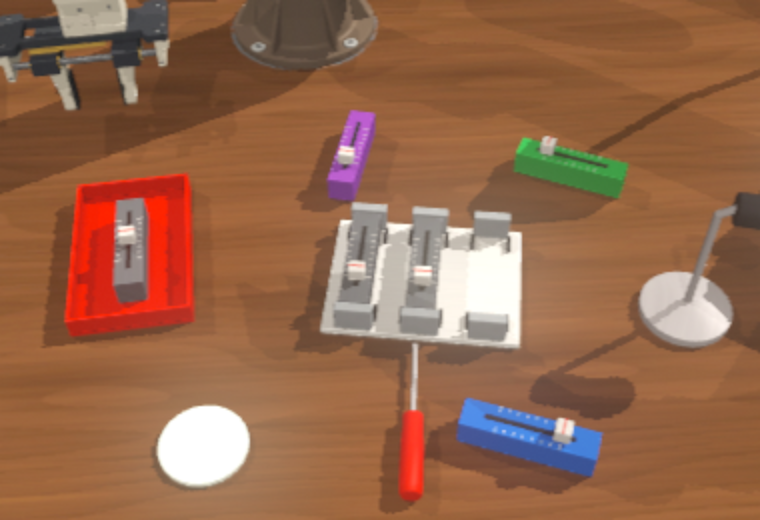

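Everything is where it should be. The fader lies flat, slider up and mid-stroke, in the tray at (278,125) in the wrist view, and the two others sit in their nests with caps at the far end at scene crop (356,270) and (423,275). The bystanders haven't moved.

```bash
python3 -c "
from plant import r
print(r.close_job())"
```

```text
the job is handed in; nothing more can be done
None
```

I tested all three faders, put the one that binds in the reject tray, and handed the job in at about 20 s. No verdict was reported.

- **Binding fader:** I gripped each cap with 8 N, so the fingers would slip before forcing a slider. The fader in the leftmost nest, seen from the robot, ran at about 3 N. It then stopped solid at roughly 39 mm, with the force peaking near 12 N. I lifted it by the housing and set it in the tray.
- **Sound faders:** The other two ran at about 3 N to the far end stop. The images show their caps moved about 68–70 mm and are level with each other.
- **Last look:** The final pictures show the rejected fader flat, slider up and mid-stroke in the tray, and the other two in their nests with their sliders at the far end. The microphone, screwdriver and coaster look unmoved, and the gripper is clear of everything.
- **Touchdown in the tray:** The force briefly reached about 52 N when the fader touched the tray floor, higher than I intended. I backed off to about 1 mm above the floor before letting go.
- **Tool tilt:** The tool had drifted to about 4° of tilt by then, but the fader still settled flat.

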